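# Seat the ring on the gauge plate and click the selector to the green dot

## Robot

A 6-joint arm with a two-finger parallel gripper is mounted at the origin on a cart in front of the work surface, level with it; the furniture and walls round the work are solid. World frame = base frame: x ahead of the robot, y to its left, z up, the work surface at z = 0. Lengths are in mm, angles in rad, forces in N, time in s.
With the tool pointing down it reaches from about 350 to 975 mm from the base axis. Payload 7.1 kg.
Tool frame: the origin (TCP) lies at the very end of the fingers, on their centre line; the grasp point (between the pads) lies 19 mm behind it; y points along the fingers, x is the direction in which the jaws open and shut, and the axes are right-handed (so a half turn about y gives the same grasp; the last joint's range is limited). The gripper opens to 88 mm and grips with 3 to 60 N. Pads are 20 mm wide; open, the fingers measure 115 mm over their backs; the gripper's body (75 mm by 178 mm) begins 61 mm behind the grasp point.
Start: joints at [1.206, 0.423, 1.63, -0, 1.089, -0.019], TCP at [211.811, 587.997, 183.375] pointing down, gripper open.
Joint ranges: [-3, 3], [-0.9, 2.11], [0.09, 2.58], [-1.31, 4.45], [0.11, 2.69], [-2.54, 2.54]. Speed limits (rad/s): [2.39, 2.39, 3.01, 3.14, 3.14, 3.14].

## Interface

Orientations are given as a rotation vector (axis times angle).
In Python, from workcell import ctrl gives the robot as it stands. The module is installed in compiled form; this text tells all that it offers.
- The arm moves only by the tool carry_out, never from a script. Its arguments are lists of equal length, an entry for each row: "delta_pos": the shift along the tool's x, y, z in cm, a list of three; "rotation": the turn, a rotation vector about the tool's x, y, z in rad, a list of three. In form: {"delta_pos": [[dx, dy, dz], ...], "rotation": [[wx, wy, wz], ...]}. A call has 1 to 12 rows; each row is the pose to reach, as a shift and turn from the pose commanded when the call began, along the tool's axes at that moment; what a row does not reach only later rows make up. A row lasts 1/12 s, in which the tool goes at most 41.7 mm and 7.16 degrees, less where a joint would pass 70% of its speed; a pose out of reach is approached as far as the arm can. A call with a gripper value outside its range is refused whole. "hand" is the closure in counts, from 0 (fully open) to 255 (shut), set as the call begins (left out, the last holds). The fingers move at their own pace and stop on an object; the grip force is fixed at half the most. Time passes only in rows, so rows that repeat a pose let the fingers close. It gives the time, the measured TCP pose, the force and the opening at its end, in the units of the state.
- ctrl.get_obs(): the state, without advancing time (a new reading comes with each control period).
- ctrl.get_image(name): name is "scene" or "side" or "wrist"; returns the picture (420x560x3 uint8, red, green, blue); there is no depth.
- ctrl.camera_info(name): a dict with "fov_y" (degrees; the focal length in pixels is half the picture's height over the tangent of half this angle, whatever the lens; pixels are square), "cx", "cy" (the principal point, pixels), "R" (3x3) and "t" (3): a world point X has camera coordinates R X + t; the wrist camera has in their place "T_tool_cam" (4x4, takes a point from camera to tool coordinates, whose origin is the TCP and whose axes are the tool frame's). Camera axes: x right, y down, z forward; pixel columns grow to the right and rows downward; lengths in mm; the calibration is good to about 2 mm. A picture is of the moment at which its call begins: read the wrist's pose just before it. camera_info takes no time and is no camera call.
- ctrl.close_job(): hands the job in, once; it reports no verdict.
The state is a dict: "t": time; "qpos": joint angles; "qvel": joint speeds; "joint_torque": joint torques, N m; "ee_pos": TCP position; "orientation": TCP orientation; "ft_force": force on the tool from outside, world axes, zero at the start; "moment": the same for the moment, N m; "width": finger opening in mm.
Only numpy, scipy, OpenCV 4.12 (cv2) and the standard library are available. Lean on these libraries where they do the work, as an engineer would, in place of code of your own. Each camera call takes 0.05 s, during which the arm holds its last target.

## Task

Set up the ring gauge: slide the steel spacer ring across the dark gauge plate, without picking it up off the plate, until it drops fully home and flat in the round pocket. Then turn the red selector knob on the sloping grey box clockwise, click by click, until its pointer rests in the click at the green dot; do not run past that click, and let go. Leave the jar, the tape roll and the big nut where they stand.

Things in the scene. Friction and masses are not known exactly. Their poses are not given: they have to be found in the camera images.
- gauge_plate: Fixed dark steel plate, 130 (its x) x 200 (its y) x 20 mm high. Origin at the centre of its underside, z up. Its flat top (z = 20 mm) has one round pocket, 58 mm across and 5 mm deep, centred at x = 0, y = +50 mm of the plate, with a small brass disc in its floor. The ring starts on the other half of the top.
- pocket (a point): Centre of the pocket's floor, 15 mm above the bench and 5 mm below the plate's top; axes as the plate's.
- spacer_ring: Loose grey steel ring, 54 mm outside diameter, 12 mm high, about 0.12 kg. Origin at the centre of its underside, z up. Lies flat on the gauge plate at the start. In the pocket it stands 7 mm proud, with 2 mm play all round. Take it across its outside; the hole is partly closed at the bottom.
- selector_box: Fixed grey box, 130 mm wide. Origin on the bench under the middle of its black face (108 x 118 mm), which is 75 mm above the bench. The face slopes: its normal leans 30 deg from vertical towards the box's own -x side; at yaw 0 that is towards the robot. On the face, at 41 mm radius round the knob, are 11 dots 24 deg apart: ten small white, one larger green.
- selector_knob (a joint): Angle of the red knob, rad, growing clockwise seen facing it. Clicks at 0, 0.4189, .. 4.189 (24 deg apart), stops just beyond both ends; at 2.094 it points straight up the slope; the green dot is the click at 2.932. It starts in a click two to six clicks short of that. A sprung ball resists with about 0.15 N m between clicks and snaps the knob into the nearest click when let go.
- knob_grip (a point): On the knob's axis at mid-height of its bar, 19.5 mm out from the face; turns with the knob. z = the axis, out of the face; x = along the bar to its pointer end (white line on top); y = across it. The red bar is 48 mm long, 12 mm wide and 26 mm high (13 mm either side of this point), on an aluminium skirt 58 mm across, 6 mm thick.
- seal_jar: Loose white jar with a red lid, 54 mm across, 69 mm high, origin at the centre of its underside. Bystander behind the work.
- thread_tape: Loose roll of tape, blue with a white core, 57 mm across, 14 mm high, lying flat; origin at the centre of its underside. Bystander to the left.
- big_nut: Loose grey steel hex nut, 47 x 41 x 20 mm, lying flat; origin at the centre of its underside. Bystander to the right.
Mind the look-alikes: they are no part of the job. What is shaped like the spacer_ring but purple is not meant.

How it is judged:
By the outcome, as a careful person would: the job done as asked, in the order asked, and still so for the second after the job is handed in, with the robot touching nothing.
It also fails if it takes over 58 s, if anything falls off the work surface, if the arm or the gripper's body presses on something with over 40 N, if the wrist force passes 120 N, or if a joint passes its speed limit or range.

## Working session

There is one attempt and no reset: what is moved stays moved. The work goes in short steps, Python scripts to look and compute and a tool call to move; the robot and the scene stay as the last step left them, time stands still between calls to the robot, and variables do not carry over. Pictures are saved under pics/ and viewed, and the job is handed in when it is done.

Besides the shell and the picture viewer there is one more tool, called after "Call:" as name(argument=value, ...) on one line, values as JSON. carry_out: Moves the arm, as the interface text tells. Its arguments: {"type":"object","properties":{"delta_pos":{"type":"array","items":{"type":"array","items":{"type":"number"}}},"rotation":{"type":"array","items":{"type":"array","items":{"type":"number"}}},"hand":{"type":"number"}},"required":["delta_pos","rotation"]}

```bash
mkdir -p pics
python3 - <<'E'
from workcell import ctrl
import cv2,json
o=ctrl.get_obs();print(o)
for n in ["scene","side","wrist"]:
    cv2.imwrite(f"pics/{n}0.png",ctrl.get_image(n)[:,:,::-1])
    print(n,ctrl.camera_info(n))
E
```

```text
{'t': 0.0, 'qpos': array([ 1.20599909e+00,  4.23819881e-01,  1.63072196e+00,  1.52016738e-05,
        1.08858095e+00, -1.89880467e-02]), 'qvel': array([ 3.00624053e-06, -1.33839982e-03,  2.02796834e-04,  3.51429625e-04,
       -2.04436888e-04,  4.65110453e-06]), 'joint_torque': array([-1.25818828e-03, -5.44633842e+01, -2.73658955e+01,  6.43273001e-02,
        2.30491109e-02, -1.60384880e-04]), 'ee_pos': array([211.58794229, 587.4240576 , 182.60227149]), 'orientation': array([-1.3540524 , -0.94985414,  0.95196465]), 'ft_force': array([-0.57177687, -0.67425226, -0.02670365]), 'moment': array([0.05590032, 0.0051787 , 0.01016829]), 'width': 88.0728693397749}
scene {'fov_y': 48.70492483582953, 'cx': 285.45938999462567, 'cy': 214.4563067637364, 'R': array([[ 0.65443085, -0.75595092, -0.01607699],
       [-0.47129709, -0.39119329, -0.79047256],
       [ 0.59126925,  0.52488666, -0.61228642]]), 't': array([-404.96639286,  357.13238261,  957.1663621 ])}
side {'fov_y': 53.54242625152179, 'cx': 280.1031910958577, 'cy': 212.09268850456522, 'R': array([[ 0.85384706, -0.52047357, -0.00724326],
       [-0.29865873, -0.47846367, -0.82575752],
       [ 0.42631932,  0.70723389, -0.56397877]]), 't': array([-541.4479147 ,  272.81370975, 1087.08138225])}
wrist {'fov_y': 59.38682980036616, 'cx': 281.4811835416815, 'cy': 205.8673741166603, 'T_tool_cam': array([[ 9.99999795e-01, -4.07424790e-04, -4.93256166e-04,
        -4.04604387e-01],
       [ 3.52659288e-04, -2.92236425e-01,  9.56346040e-01,
        -2.00505632e+02],
       [-5.33786503e-04, -9.56346018e-01, -2.92236222e-01,
         8.07944772e+01],
       [ 0.00000000e+00,  0.00000000e+00,  0.00000000e+00,
         1.00000000e+00]])}
```

View pics/scene0.png

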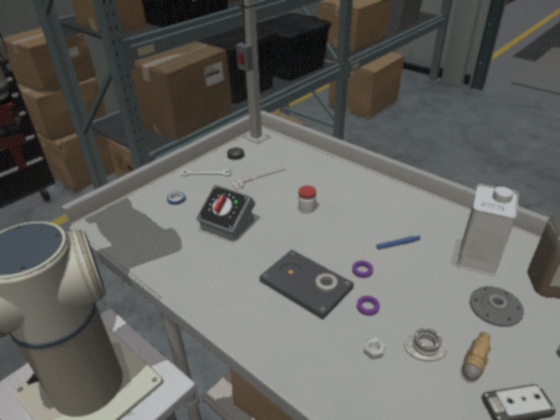

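View pics/side0.png

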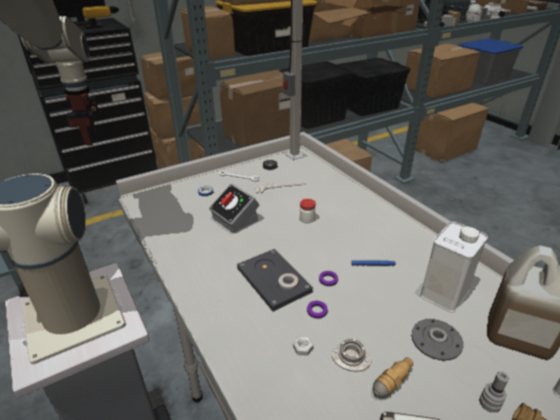

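View pics/wrist0.png

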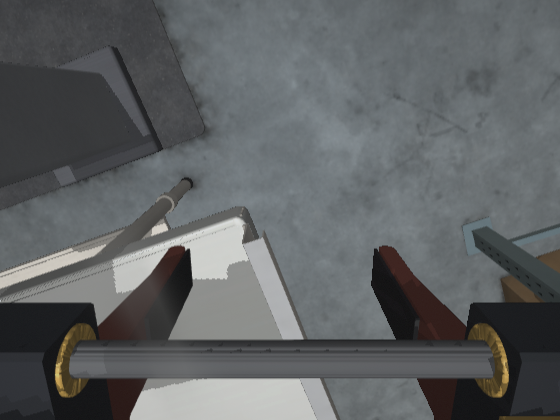

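```bash
cat > h.py <<'E'
import numpy as np,cv2
from scipy.spatial.transform import Rotation as Rn
from workcell import ctrl
def cam(n,o=None):
    c=ctrl.camera_info(n); f=210/np.tan(np.radians(c['fov_y']/2))
    if n=='wrist':
        T=c['T_tool_cam']; Rt=Rn.from_rotvec(o['orientation']).as_matrix()
        Rc=Rt@T[:3,:3]; p=Rt@T[:3,3]+o['ee_pos']
    else:
        Rc=c['R'].T; p=-Rc@c['t']
    return f,c['cx'],c['cy'],Rc,p
def ray(C,uv):
    f,cx,cy,Rc,p=C
    uv=np.atleast_2d(uv).astype(float)
    d=np.c_[(uv[:,0]-cx)/f,(uv[:,1]-cy)/f,np.ones(len(uv))]@Rc.T
    return p,d/np.linalg.norm(d,axis=1)[:,None]
def onz(C,uv,z):
    p,d=ray(C,uv); return p+d*((z-p[2])/d[:,2])[:,None]
def onplane(C,uv,p0,n):
    p,d=ray(C,uv); return p+d*(((p0-p)@n)/(d@n))[:,None]
def proj(C,X):
    f,cx,cy,Rc,p=C; c=(np.atleast_2d(X)-p)@Rc
    return np.c_[f*c[:,0]/c[:,2]+cx,f*c[:,1]/c[:,2]+cy]
def tri(C1,u1,C2,u2):
    p,d=ray(C1,u1);q,e=ray(C2,u2);d=d[0];e=e[0]
    s=np.linalg.lstsq(np.c_[d,-e],q-p,rcond=None)[0]
    a=p+s[0]*d;b=q+s[1]*e
    return (a+b)/2,np.linalg.norm(a-b)
def shot(n,name):
    o=ctrl.get_obs(); im=ctrl.get_image(n)[:,:,::-1].copy(); cv2.imwrite('pics/'+name,im); np.savez('pics/'+name+'.npz',ee_pos=o['ee_pos'],orientation=o['orientation']); return o,im
E
python3 - <<'E'
from h import *
a=cv2.imread('pics/scene0.png');b=cv2.imread('pics/side0.png')
cv2.imwrite('pics/c1.png',cv2.resize(a[170:330,180:380],None,fx=4,fy=3.75,interpolation=cv2.INTER_CUBIC)[:600])
cv2.imwrite('pics/c2.png',cv2.resize(b[170:320,190:350],None,fx=4,fy=4,interpolation=cv2.INTER_CUBIC))
S=cam('scene');D=cam('side')
for nm,u,v,z in [('ring',(326,282),(289,280),32),('pocket',(291,271.5),(264.5,267),15),('knob',(222,205),(234,203),90),('jar',(307,192),(308,204),69),('tape',(176,198),(205,190),14),('nut',(374,348),(303,345),20)]:
    print(nm,onz(S,u,z).round(),onz(D,v,z).round(),tri(S,u,D,v))
E
```

```text
ring [[ 528. -211.   32.]] [[ 535. -210.   32.]] (array([ 538.36314746, -203.79462467,   21.85226817]), np.float64(4.584028912607578))
pocket [[ 513. -111.   15.]] [[ 513. -112.   15.]] (array([ 513.58481864, -110.2350293 ,   13.95521356]), np.float64(0.637310445584292))
knob [[532. 158.  90.]] [[542. 139.  90.]] (array([573.74476387, 210.22638408,  40.43337494]), np.float64(1.3910826027948782))
jar [[756.  33.  69.]] [[763.  31.  69.]] (array([774.07472512,  46.77531278,  55.0264369 ]), np.float64(2.8920341724061442))
tape [[530. 379.  14.]] [[536. 387.  14.]] (array([533.259286  , 382.48308084,  13.90853361]), np.float64(5.731905053325994))
nut [[ 447. -401.   20.]] [[ 452. -403.   20.]] (array([ 456.08406198, -396.82043246,    8.87076879]), np.float64(2.3181374164992796))
```

View pics/c1.png

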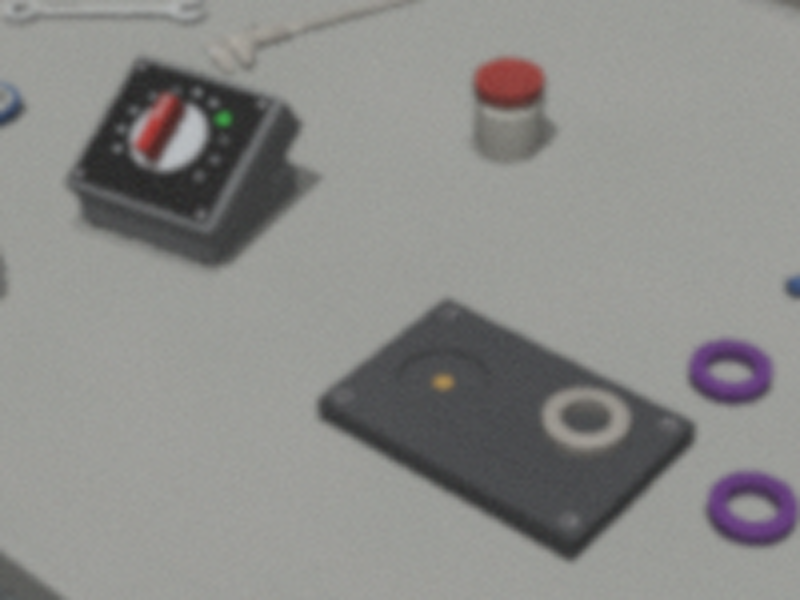

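View pics/c2.png

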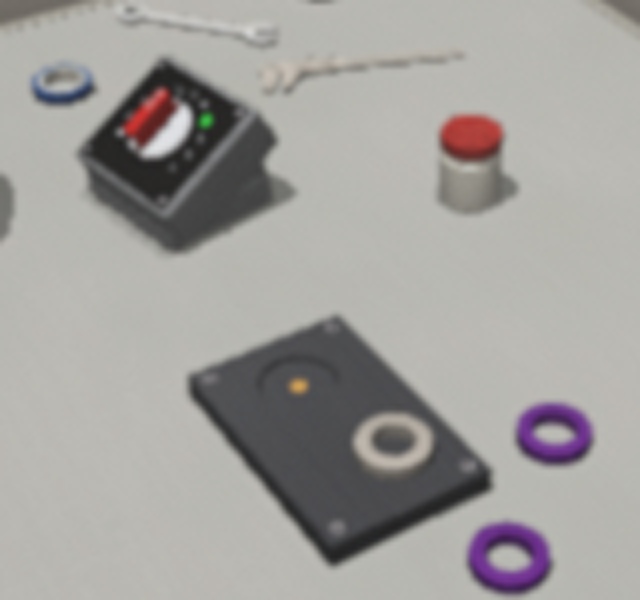

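Run:
```python
from h import *
S=cam('scene')
c=np.array([(450,312),(346,396),(670,424),(570,521)])  # screws in crop
c=np.c_[180+c[:,0]/4,170+c[:,1]/3.75]
P=onz(S,c,20);print(P.round(1))
for a,b in((0,2),(1,3)):
    d=P[a]-P[b];print('plate y yaw',np.degrees(np.arctan2(d[1],d[0]))-90,np.linalg.norm(d))
print('ctr',P.mean(0))
R=Rn.from_rotvec(ctrl.get_obs()['orientation']).as_matrix();print(R.round(3))
```

```text
[[ 564.5  -72.4   20. ]
 [ 458.3  -75.8   20. ]
 [ 568.5 -247.6   20. ]
 [ 462.5 -250.5   20. ]]
plate y yaw 1.3279367421751544 175.24554534223842
plate y yaw 1.3920478362575466 174.73953974972832
ctr [ 513.45249376 -161.56564588   20.        ]
[[ 0.339 -0.    -0.941]
 [ 0.941 -0.001  0.339]
 [-0.001 -1.     0.   ]]
```

Call:
carry_out(delta_pos=[[-31,0,-25],[-31,0,-25],[-31,0,-25],[-31,0,-25],[-31,0,-25],[-31,0,-25],[-31,0,-25],[-31,0,-25],[-31,0,-25],[-31,0,-25],[-31,0,-25],[-31,0,-25]], rotation=[[0,-0.37,0],[0,-0.37,0],[0,-0.37,0],[0,-0.37,0],[0,-0.37,0],[0,-0.37,0],[0,-0.37,0],[0,-0.37,0],[0,-0.37,0],[0,-0.37,0],[0,-0.37,0],[0,-0.37,0]], hand=0)

```text
t: 1.15
ee_pos: [342.2, 210.7, 183.5]
orientation: [-1.199, -1.225, 1.224]
ft_force: [-0.2, -0.5, -0.3]
width: 87.9
```

Call:
carry_out(delta_pos=[[-37.6,0,-12.9],[-37.6,0,-12.9],[-37.6,0,-12.9],[-37.6,0,-12.9],[-37.6,0,-12.9],[-37.6,0,-12.9],[-37.6,0,-12.9],[-37.6,0,-12.9],[-37.6,0,-12.9],[-37.6,0,-12.9],[-37.6,0,-12.9],[-37.6,0,-12.9]], rotation=[[0,0,0],[0,0,0],[0,0,0],[0,0,0],[0,0,0],[0,0,0],[0,0,0],[0,0,0],[0,0,0],[0,0,0],[0,0,0],[0,0,0]])

```text
t: 2.15
ee_pos: [480.5, -160.8, 182.8]
orientation: [-1.197, -1.226, 1.226]
ft_force: [-0.1, 0.6, 0.2]
width: 87.8
```

Run:
```python
from h import *
o,im=shot('wrist','w1.png');print(o['t'],o['ee_pos'],o['qpos'].round(2),o['ft_force'])
print(Rn.from_rotvec(o['orientation']).as_matrix().round(3))
```

```text
2.15 [ 480.51329124 -160.81420354  182.835549  ] [-0.35  0.25  1.89  0.    1.   -1.94] [-0.12261304  0.56743306  0.19339711]
[[-0.023 -0.001 -1.   ]
 [ 1.     0.001 -0.023]
 [ 0.001 -1.     0.001]]
```

View pics/w1.png

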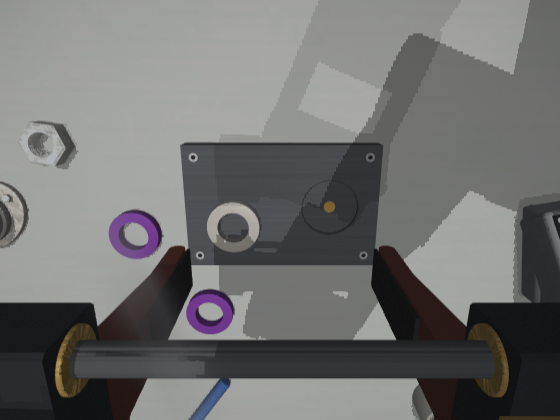

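```bash
cat > m.py <<'E'
from h import *
import sys
def meas(o,im,verbose=1):
    C=cam('wrist',o)
    hsv=cv2.cvtColor(im,cv2.COLOR_BGR2HSV)
    br=cv2.inRange(hsv,(8,90,70),(25,255,255)); 
    n,l,s,c=cv2.connectedComponentsWithStats(br)
    out={}
    for i in range(1,n):
        if 30<s[i,4]<400 and s[i,1]<300: out['brass']=(c[i],onz(C,c[i],15)[0]); print('brass',c[i],s[i,4],onz(C,c[i],15))
    return C,out
if __name__=='__main__':
    f=sys.argv[1];im=cv2.imread('pics/'+f);o=dict(np.load('pics/'+f+'.npz'))
    C,out=meas(o,im)
    g=cv2.cvtColor(im,cv2.COLOR_BGR2GRAY)
    x0,x1,y0,y1=map(int,sys.argv[2:6])
    m=(g[y0:y1,x0:x1]>int(sys.argv[6])).astype(np.uint8)
    cs,_=cv2.findContours(m,cv2.RETR_EXTERNAL,cv2.CHAIN_APPROX_NONE)
    for k in cs:
        if cv2.contourArea(k)>300:
            # rays of the outline onto z=32, fit circle there
            uv=k[:,0,:]+[x0,y0]; X=onz(C,uv,32)[:,:2]
            A=np.c_[2*X,np.ones(len(X))];s=np.linalg.lstsq(A,(X**2).sum(1),rcond=None)[0]
            r=np.sqrt(s[2]+s[0]**2+s[1]**2)
            print('circle@32',s[:2],'r',r,'rms',np.std(np.hypot(*(X-s[:2]).T)),'bbox',cv2.boundingRect(k),cv2.fitEllipse(uv.astype(np.float32)))
    # Screws
    P=onz(C,[(193.5,157.5),(370.5,157.5),(200,255.5),(363,255.5)],20)
    if f=='w1.png': print(P.round(1),P.mean(0)); print([np.degrees(np.arctan2(*(P[b]-P[a])[1::-1])) for a,b in((0,1),(2,3))])
E
python3 m.py w1.png 200 268 190 262 110
python3 -c "
import cv2
a=cv2.imread('pics/w1.png');cv2.imwrite('pics/w1c.png',cv2.resize(a[135:275,175:390],None,fx=3.6,fy=3.6,interpolation=cv2.INTER_CUBIC))"
```

```text
brass [329.01904762 206.44761905] 105 [[ 511.48941299 -110.64687366   15.        ]]
circle@32 [ 530.17287483 -209.61857344] r 26.118796393784226 rms 0.36574628206611776 bbox (7, 12, 52, 49) ((232.57667541503906, 226.35943603515625), (47.87769317626953, 52.08079528808594), 103.65961456298828)
[[ 462.3 -248.8   20. ]
 [ 458.3  -73.3   20. ]
 [ 568.2 -246.8   20. ]
 [ 564.3  -71.5   20. ]] [ 513.27633645 -160.08327429   20.        ]
[np.float64(91.29465260323401), np.float64(91.2848144458168)]
```

View pics/w1c.png

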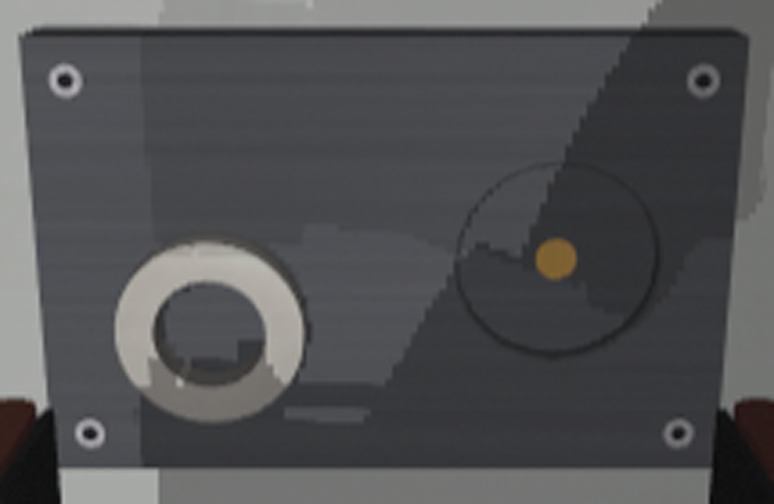

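Call:
carry_out(delta_pos=[[-2.5,3,-2.4],[-5,6,-4.9],[-5,9,-4.9],[-5,11,-4.9],[-5,12,-4.9],[-5,13,-4.9],[-5,14,-4.9],[-5,14.7,-4.9],[-5,15.2,-4.9],[-5,15.5,-4.9],[-5,15.6,-4.9],[-5,15.6,-4.9]], rotation=[[0,-0.08,0],[0,-0.16,0],[0,-0.16,0],[0,-0.16,0],[0,-0.16,0],[0,-0.16,0],[0,-0.16,0],[0,-0.16,0],[0,-0.16,0],[0,-0.16,0],[0,-0.16,0],[0,-0.16,0]])

```text
t: 3.2
ee_pos: [530.4, -210.1, 27.7]
orientation: [-1.117, -1.344, 1.344]
ft_force: [0.3, -0.1, -0.2]
width: 87.5
```

Run:
```python
from h import *
o,im=shot('wrist','w2.png');print(o['t'],o['ee_pos'],o['qpos'].round(2),o['ft_force'])
print(Rn.from_rotvec(o['orientation']).as_matrix().round(3))
```

```text
3.2 [ 530.39277444 -210.05267525   27.70795409] [-0.4   0.57  1.84  0.    0.74 -2.15] [ 0.32355522 -0.14825143 -0.17176301]
[[-0.183  0.001 -0.983]
 [ 0.983 -0.    -0.183]
 [-0.    -1.    -0.   ]]
```

View pics/w2.png

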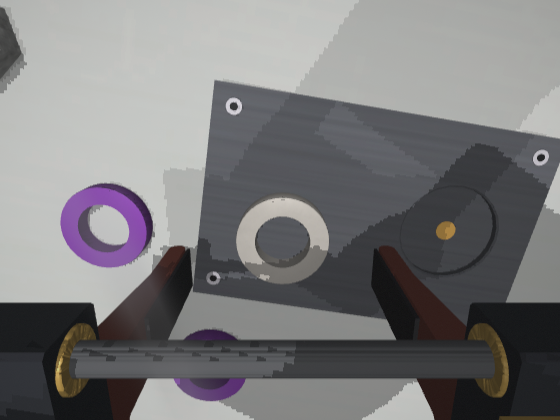

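```bash
python3 m.py w2.png 232 334 185 290 125
python3 - <<'E'
from h import *
o=dict(np.load('pics/w2.png.npz'));C=cam('wrist',o);print(proj(C,o['ee_pos']))
E
```

```text
brass [445.15517241 230.        ] 290 [[ 511.73178858 -111.02204555   15.        ]]
circle@32 [ 528.51752827 -210.78645648] r 22.008797516318314 rms 4.879758445727827 bbox (4, 12, 93, 68) ((280.87640380859375, 234.5034942626953), (69.52488708496094, 87.15885162353516), 83.70945739746094)
[[282.01973013 238.12547712]]
```

Call:
carry_out(delta_pos=[[0,0.2,0],[0,0.37,0],[0,0.37,0]], rotation=[[0,0,0],[0,0,0],[0,0,0]])

```text
t: 3.5
ee_pos: [530.1, -210.0, 23.6]
orientation: [-1.116, -1.343, 1.343]
ft_force: [0.4, 0.6, 0.1]
width: 88.1
```

Call:
carry_out(delta_pos=[[0,0,0],[0,0,0],[0,0,0],[0,0,0],[0,0,0],[0,0,0],[0,0,0],[0,0,0],[0,0,0],[0,0,0]], rotation=[[0,0,0],[0,0,0],[0,0,0],[0,0,0],[0,0,0],[0,0,0],[0,0,0],[0,0,0],[0,0,0],[0,0,0]], hand=94)

```text
t: 4.33
ee_pos: [530.2, -209.9, 23.7]
orientation: [-1.116, -1.344, 1.344]
ft_force: [-0.8, 0.4, 0.7]
width: 55.4
```

Call:
carry_out(delta_pos=[[0.4,0,0],[1.1,0,0],[1.9,0,0],[2.7,0,0],[3.5,0,0],[4.3,0,0],[5.1,0,0],[5.9,0,0],[6.7,0,0],[7.4,0,0],[7.8,0,0],[8,0,0]], rotation=[[0,0,0],[0,0,0],[0,0,0],[0,0,0],[0,0,0],[0,0,0],[0,0,0],[0,0,0],[0,0,0],[0,0,0],[0,0,0],[0,0,0]])

```text
t: 5.33
ee_pos: [515.4, -130.6, 23.7]
orientation: [-1.116, -1.344, 1.344]
ft_force: [0.6, 0.3, -1.0]
width: 55.6
```

Run:
```python
from h import *
o,im=shot('wrist','w3.png');print(o['t'],o['ee_pos'],o['qpos'].round(2),o['ft_force'])
cv2.imwrite('pics/w3c.png',cv2.resize(im[130:330,180:390],None,fx=3,fy=3,interpolation=cv2.INTER_CUBIC))
C=cam('wrist',o);print(proj(C,[*o['ee_pos'][:2],32]),proj(C,[511.8,-110.5,20]))
print(Rn.from_rotvec(o['orientation']).as_matrix().round(3))
```

```text
5.3333 [ 515.43924597 -130.60327863   23.69886766] [-0.27  0.53  1.93  0.    0.68 -2.03] [ 0.62470853  0.30084569 -1.03020366]
[[282.04059063 243.66262817]] [[316.36780794 235.95299106]]
[[-0.184 -0.    -0.983]
 [ 0.983  0.    -0.184]
 [ 0.    -1.     0.   ]]
```

View pics/w3c.png

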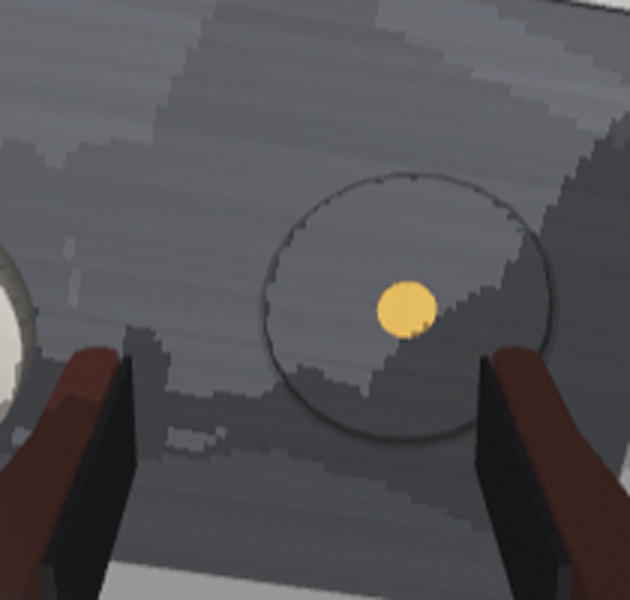

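View pics/w3.png

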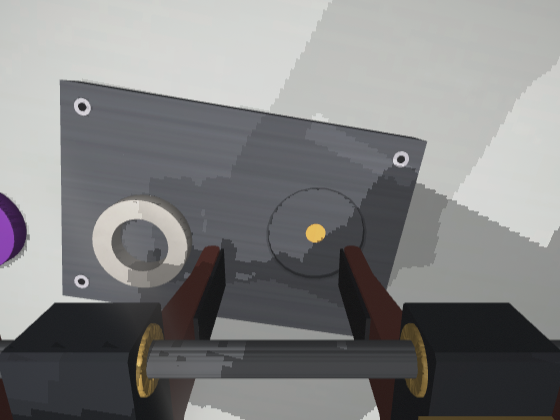

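```bash
python3 m.py w3.png 88 195 190 292 110
python3 - <<'E'
from h import *
for f,uv in (('w3.png',(141.5,242)),('w2.png',(283,238))):
    o=dict(np.load(f'pics/{f}.npz'));C=cam('wrist',o);print(onz(C,uv,32))
    R=C[3]
    Rt=Rn.from_rotvec(o['orientation']).as_matrix()
    for x in(-28,28):
        for z in(-10,10): print(x,z,proj(C,o['ee_pos']+Rt@[x,0,z]))
E
```

```text
brass [315.24496644 232.77516779] 298 [[ 511.75846376 -110.74321774   15.        ]]
circle@32 [ 530.61229314 -211.01940804] r 27.43439530638079 rms 1.152494586832192 bbox (0, 8, 100, 90) ((136.7730712890625, 242.28860473632812), (86.29695129394531, 102.42437744140625), 110.08905029296875)
[[ 528.93509016 -208.51553763   32.        ]]
-28 -10 [[234.79531819 253.84686763]]
-28 10 [[233.49314101 222.01753996]]
28 -10 [[329.25014785 253.80158359]]
28 10 [[330.54511062 221.96947958]]
[[ 528.50921618 -209.83731975   32.        ]]
-28 -10 [[234.79531819 253.84686763]]
-28 10 [[233.49314101 222.01753996]]
28 -10 [[329.25014785 253.80158359]]
28 10 [[330.54511062 221.96947958]]
```

Run:
```python
from h import *
o,a=shot('scene','s1.png');o,b=shot('side','d1.png')
cv2.imwrite('pics/s1c.png',np.hstack([cv2.resize(a[150:330,220:400],(400,400),interpolation=cv2.INTER_CUBIC),cv2.resize(b[150:330,190:370],(400,400),interpolation=cv2.INTER_CUBIC)]))
for n in('scene','side'): print(proj(cam(n),o['ee_pos']))
```

```text
[[297.70954215 272.18316759]]
[[268.59806268 268.22835882]]
```

View pics/s1c.png

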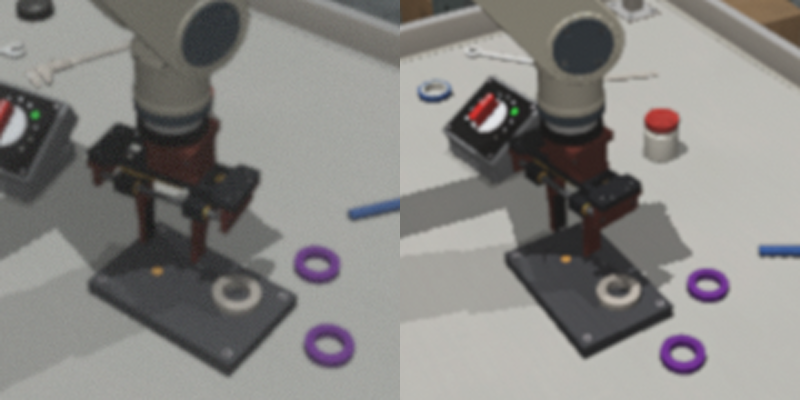

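Run:
```python
from h import *
S=cam('scene');D=cam('side')
for n,a,b in (('near',(309.5,267.5),(276.4,263.4)),('far',(286.3,259),(260.7,253.8)),('brass',(220+157*.45,150+271*.45),(190+166*.45,150+259*.45)),('ring',(220+236*.45,150+291*.45),(190+219*.45,150+290*.45))):
    print(n,tri(S,a,D,b))
```

```text
near (array([ 521.64686799, -163.96673499,   60.29629618]), np.float64(5.71805306705786))
far (array([ 507.58296805, -100.41180627,   58.19925799]), np.float64(2.0761756713020287))
brass (array([ 515.13809338, -107.80000359,   11.43975815]), np.float64(1.982815422396737))
ring (array([ 536.50339231, -205.50747941,   25.1091202 ]), np.float64(0.30185896404632334))
```

Call:
carry_out(delta_pos=[[-1,0,0],[-3,0,0],[-5,0,0],[-7,0,0],[-8,0,0],[-8,0.5,0],[-8,1,0],[-8,1.5,0],[-8,1.5,0]], rotation=[[0,0,0],[0,0,0],[0,0,0],[0,0,0],[0,0,0],[0,0,0],[0,0,0],[0,0,0],[0,0,0]], hand=0)

```text
t: 6.23
ee_pos: [528.8, -208.7, 7.2]
orientation: [-1.113, -1.343, 1.344]
ft_force: [0.1, -0.7, 1.0]
width: 88.2
```

Run:
```python
from h import *
o,im=shot('wrist','w4.png');print(o['t'],o['ee_pos'],o['width'],o['ft_force'])
S,a=shot('scene','s2.png');o,b=shot('side','d2.png')
cv2.imwrite('pics/s2c.png',np.hstack([cv2.resize(a[190:330,260:400],(400,400),interpolation=cv2.INTER_CUBIC),cv2.resize(b[190:330,220:360],(400,400),interpolation=cv2.INTER_CUBIC)]))
```

```text
6.2333 [ 528.84403633 -208.73177178    7.21664875] 88.21892129427025 [ 0.11805728 -0.732162    0.95880224]
```

View pics/w4.png

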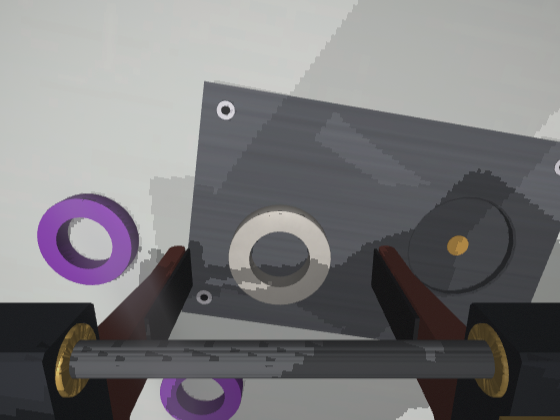

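View pics/s2c.png

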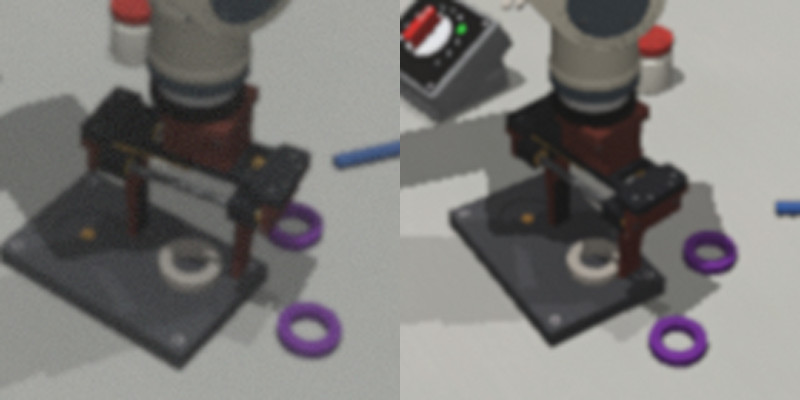

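Run:
```python
from h import *
o=dict(np.load('pics/w4.png.npz'));C=cam('wrist',o)
print(onz(C,[(88,239),(203,395)],12),onz(C,[(137,240),(38,240)],12),onz(C,(279.5,255),32))
R=Rn.from_rotvec(o['orientation']).as_matrix()
print(R.round(3))
print(o['ee_pos']+R@[-58,0,0])
for y in(-30,-34,-37,-40): print(y,proj(C,o['ee_pos']+R@[44,y,10]))
```

```text
[[ 547.7100311  -317.90556521   12.        ]
 [ 645.36108816 -239.87497808   12.        ]] [[ 543.2227609  -290.37604181   12.        ]
 [ 553.53995953 -345.94225805   12.        ]] [[ 528.58512305 -210.18929799   32.        ]]
[[-0.184 -0.003 -0.983]
 [ 0.983  0.001 -0.184]
 [ 0.002 -1.     0.002]]
[ 539.49992701 -265.74442828    7.12181584]
-30 [[370.26260299 242.02719454]]
-34 [[372.14955753 245.18701151]]
-37 [[373.61827058 247.64645836]]
-40 [[375.13535533 250.18690649]]
```

Call:
carry_out(delta_pos=[[0,0.4,0],[0,0.8,0],[0,1.1,0],[0,1.4,0],[0,1.4,0]], rotation=[[0,0,0],[0,0,0],[0,0,0],[0,0,0],[0,0,0]])

```text
t: 6.8
ee_pos: [529.7, -209.7, -6.1]
orientation: [-1.115, -1.343, 1.344]
ft_force: [-0.4, 0.2, 0.5]
width: 87.8
```

Call:
carry_out(delta_pos=[[0,0.3,0],[0,0.6,0],[0,0.7,0],[0,0.7,0]], rotation=[[0,0,0],[0,0,0],[0,0,0],[0,0,0]])

```text
t: 7.13
ee_pos: [530.0, -209.9, -12.7]
orientation: [-1.116, -1.343, 1.344]
ft_force: [1.3, -0.8, 0.3]
width: 87.9
```

Call:
carry_out(delta_pos=[[0,0,0],[0,0,0],[0,0,0],[0,0,0],[0,0,0],[0,0,0],[0,0,0],[0,0,0],[0,0,0],[0,0,0]], rotation=[[0,0,0],[0,0,0],[0,0,0],[0,0,0],[0,0,0],[0,0,0],[0,0,0],[0,0,0],[0,0,0],[0,0,0]], hand=94)

```text
t: 7.97
ee_pos: [530.2, -210.0, -12.3]
orientation: [-1.116, -1.344, 1.344]
ft_force: [-0.1, -0.1, -0.2]
width: 55.3
```

Run:
```python
from h import *
o,im=shot('wrist','w5.png');print(o['t'],o['ee_pos'],o['width'],o['ft_force'])
S,a=shot('scene','s3.png');o,b=shot('side','d3.png')
cv2.imwrite('pics/s3c.png',np.hstack([cv2.resize(a[190:330,260:400],(400,400),interpolation=cv2.INTER_CUBIC),cv2.resize(b[190:330,220:360],(400,400),interpolation=cv2.INTER_CUBIC)]))
```

```text
7.9667 [ 530.18651025 -209.95317904  -12.32352573] 55.26693143575448 [-0.13758844 -0.0639407  -0.21773421]
```

View pics/w5.png

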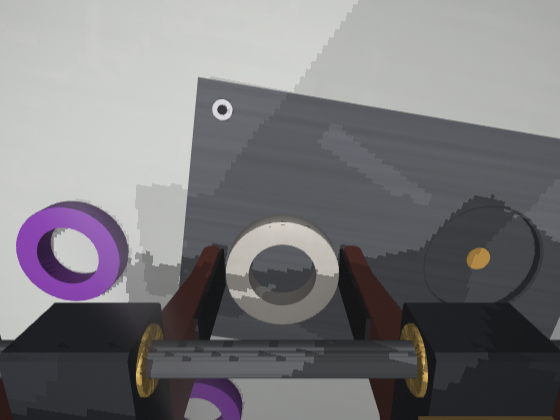

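View pics/s3c.png

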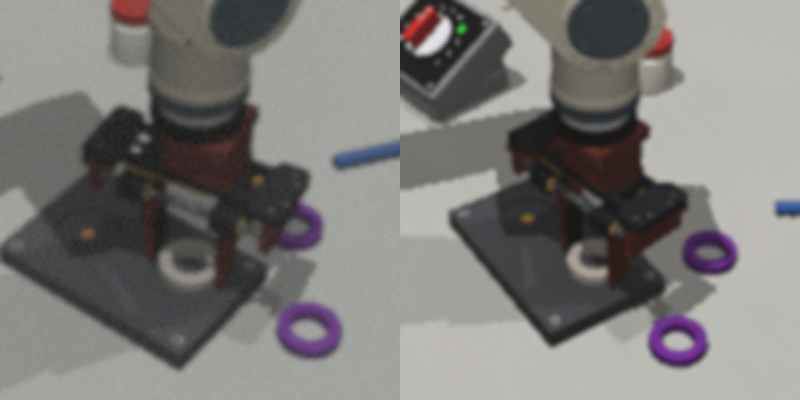

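Call:
carry_out(delta_pos=[[0.3,0,0],[0.9,0,0],[1.6,0,0],[2.4,0,0],[3.2,0,0],[4,0,0],[4.8,0,0],[5.6,0,0],[6.3,0,0],[6.8,0,0],[7,0,0],[7,0,0]], rotation=[[0,0,0],[0,0,0],[0,0,0],[0,0,0],[0,0,0],[0,0,0],[0,0,0],[0,0,0],[0,0,0],[0,0,0],[0,0,0],[0,0,0]])

```text
t: 9.12
ee_pos: [517.2, -140.6, -12.3]
orientation: [-1.116, -1.344, 1.344]
ft_force: [-0.1, -0.7, -0.8]
width: 55.4
```

Run:
```python
from h import *
o,im=shot('wrist','w6.png');print(o['t'],o['ee_pos'],o['width'],o['ft_force'])
C=cam('wrist',o);print(proj(C,[*o['ee_pos'][:2],32]),proj(C,[511.8,-110.5,20]))
```

```text
9.1167 [ 517.19461329 -140.55405475  -12.33379009] 55.379360039722215 [-0.09583143 -0.72355433 -0.83482941]
[[282.17173129 273.57297431]] [[343.05168826 262.73277531]]
```

View pics/w6.png

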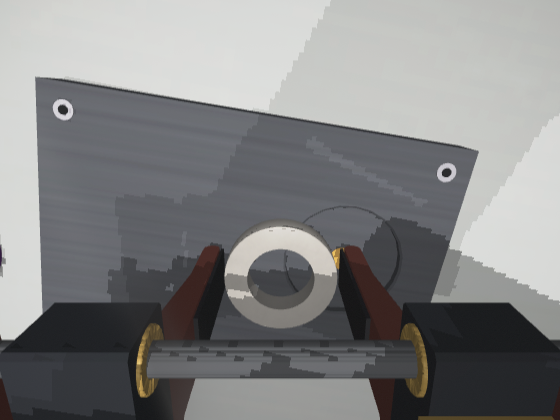

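```bash
cat > ring.py <<'E'
from h import *
import sys
f=sys.argv[1];o=dict(np.load(f'pics/{f}.npz'));C=cam('wrist',o);im=cv2.imread('pics/'+f)
hsv=cv2.cvtColor(im,cv2.COLOR_BGR2HSV).astype(int);b=im.astype(int)
z=float(sys.argv[2]) if len(sys.argv)>2 else 32
# ring is warm grey (R>B), plate is bluish
m=((b[:,:,2]-b[:,:,0]>3)&(b[:,:,2]-b[:,:,0]<40)&(b[:,:,2]>95)).astype(np.uint8)*255
m[:,:226-30]=0;m[:,370:]=0;m[:200]=0;m[338:]=0
m=cv2.morphologyEx(m,cv2.MORPH_OPEN,np.ones((3,3)))
cv2.imwrite('pics/m_'+f,m)
k=max(cv2.findContours(m,0,cv2.CHAIN_APPROX_NONE)[0],key=cv2.contourArea)
k=cv2.convexHull(k)
X=onz(C,k[:,0,:]+0.,z)[:,:2]
A=np.c_[2*X,np.ones(len(X))]
w=np.ones(len(X),bool)
for _ in range(5):
    s=np.linalg.lstsq(A[w],(X[w]**2).sum(1),rcond=None)[0];r=np.sqrt(s[2]+s[:2]@s[:2])
    e=np.hypot(*(X-s[:2]).T)-r; w=abs(e)<max(1.0,1.2*np.std(e[w]))
print('ring',s[:2],'r',r,'n',w.sum(),len(w),cv2.boundingRect(k),'tcp',o['ee_pos'])
E
python3 ring.py w5.png; python3 ring.py w6.png
python3 - <<'E'
from h import *
for f,pts in (('w6.png',[(286.5,255),(399.5,253),(345,206.5),(340,310)]),):
    o=dict(np.load(f'pics/{f}.npz'));C=cam('wrist',o);P=onz(C,pts,20)
    print(P, P[:2].mean(0),P[2:].mean(0)); print(onz(C,[(281.5,274)],32))
    im=cv2.imread('pics/'+f);cv2.imwrite('pics/w6c.png',cv2.resize(im[190:340,200:420],None,fx=3.5,fy=3.5,interpolation=cv2.INTER_CUBIC))
E
```

```text
ring [ 529.68655129 -210.15144958] r 27.13535215404172 n 50 50 (226, 216, 113, 108) tcp [ 530.18651025 -209.95317904  -12.32352573]
ring [ 519.76327339 -140.89724385] r 26.857221658448328 n 40 50 (224, 220, 113, 108) tcp [ 517.19461329 -140.55405475  -12.33379009]
[[ 512.8404118  -139.15170662   20.        ]
 [ 501.49355278  -84.14783881   20.        ]
 [ 482.9128982  -116.39968385   20.        ]
 [ 538.49584612 -105.80200741   20.        ]] [ 507.16698229 -111.64977272   20.        ] [ 510.70437216 -111.10084563   20.        ]
[[ 517.47093152 -140.82357015   32.        ]]
```

View pics/w6c.png

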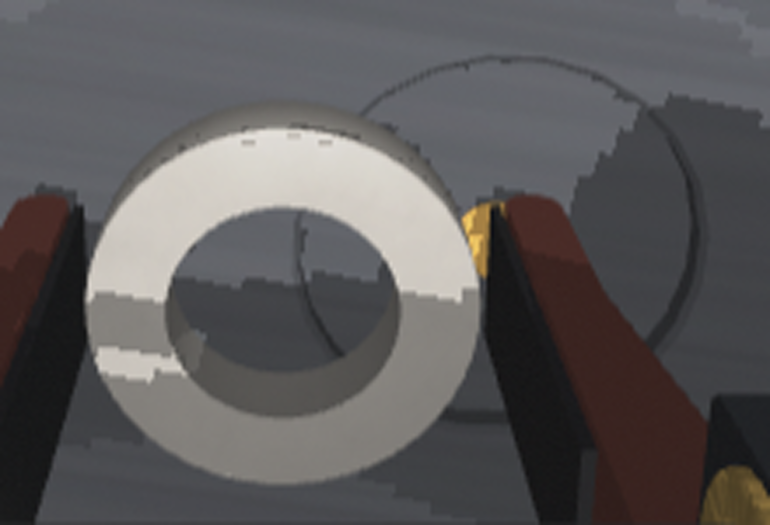

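View pics/m_w6.png

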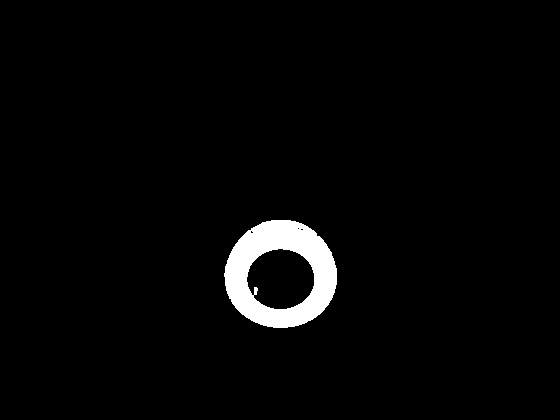

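Call:
carry_out(delta_pos=[[0,0,0],[0.4,0,0.02],[0.9,0,0.06],[1.4,0,0.1],[1.9,0,0.13],[2.3,0,0.16],[2.6,0,0.18],[2.8,0,0.2],[2.9,0,0.2],[3,0,0.2],[3.05,0,0.2],[3.05,0,0.2]], rotation=[[0,-0.065,0],[0,-0.065,0],[0,-0.065,0],[0,-0.065,0],[0,-0.065,0],[0,-0.065,0],[0,-0.065,0],[0,-0.065,0],[0,-0.065,0],[0,-0.065,0],[0,-0.065,0],[0,-0.065,0]])

```text
t: 10.17
ee_pos: [509.7, -111.5, -12.4]
orientation: [-1.081, -1.39, 1.39]
ft_force: [0.1, -0.7, -0.6]
width: 55.6
```

```bash
python3 - <<'E'
from h import *
o,im=shot('wrist','w7.png');print(o['t'],o['ee_pos'],o['width'],o['ft_force'])
C=cam('wrist',o);print(proj(C,[*o['ee_pos'][:2],32]),proj(C,[511.8,-110.5,20]))
cv2.imwrite('pics/w7c.png',cv2.resize(im[190:340,180:400],None,fx=3.5,fy=3.5,interpolation=cv2.INTER_CUBIC))
E
python3 ring.py w7.png;python3 ring.py w7.png 27
```

```text
10.1667 [ 509.73457969 -111.46096368  -12.36956346] 55.561773231184695 [ 0.08367142 -0.68933573 -0.57386851]
[[282.10037785 273.65173448]] [[282.89830521 266.49801577]]
ring [ 509.03992905 -112.78420473] r 26.28316129447728 n 47 47 (225, 217, 110, 104) tcp [ 509.73457969 -111.46096368  -12.36956346]
ring [ 511.52801711 -112.17909218] r 27.124766652573754 n 47 47 (225, 217, 110, 104) tcp [ 509.73457969 -111.46096368  -12.36956346]
```

View pics/w7c.png

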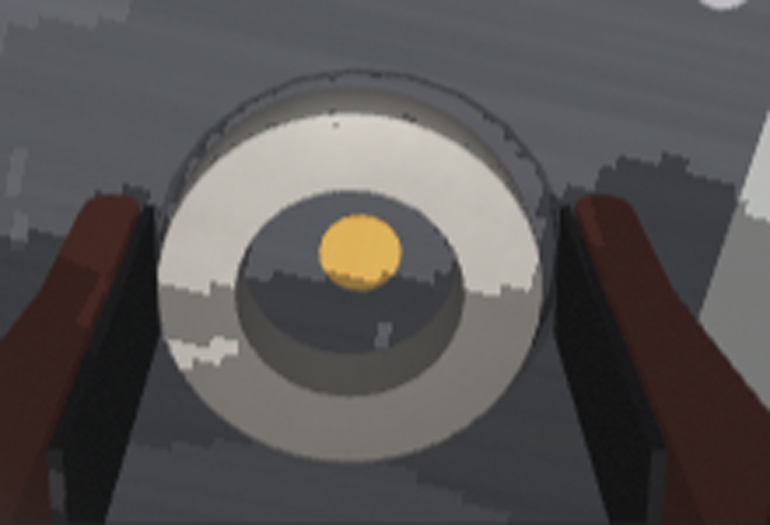

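Call:
carry_out(delta_pos=[[0,0,0],[0,0,0],[0,0,0],[0,0,0],[0,-0.5,0],[0,-2,0],[0,-5,0],[0,-8,0],[0,-11,0],[0,-14,0],[0,-16,0],[0,-16,0]], rotation=[[0,0,0],[0,0,0],[0,0,0],[0,0,0],[0,0,0],[0,0,0],[0,0,0],[0,0,0],[0,0,0],[0,0,0],[0,0,0],[0,0,0]], hand=0)

```text
t: 11.22
ee_pos: [512.7, -112.2, 152.4]
orientation: [-1.089, -1.395, 1.389]
ft_force: [1.2, -0.0, -0.7]
width: 87.6
```

Run:
```python
from h import *
o,im=shot('wrist','w8.png');print(o['t'],o['ee_pos'],o['width'],o['ft_force'],o['qpos'].round(2))
o,a=shot('scene','s4.png');o,b=shot('side','d4.png')
c=cv2.resize(im[130:330,180:390],(400,400),interpolation=cv2.INTER_CUBIC)
cv2.imwrite('pics/w8c.png',np.hstack([c,cv2.resize(a[160:330,190:360],(400,400),interpolation=cv2.INTER_CUBIC)]))
cv2.imwrite('pics/d4c.png',np.hstack([cv2.resize(b[170:330,200:360],(400,400),interpolation=cv2.INTER_CUBIC),cv2.resize(a[160:260,170:270],(400,400),interpolation=cv2.INTER_CUBIC)]))
```

```text
11.2167 [ 512.69555323 -112.21913157  152.41314313] 87.5693197333848 [ 1.23874551 -0.03400233 -0.66848198] [-0.24  0.31  1.88 -0.    0.94 -2.06]
```

View pics/w8c.png

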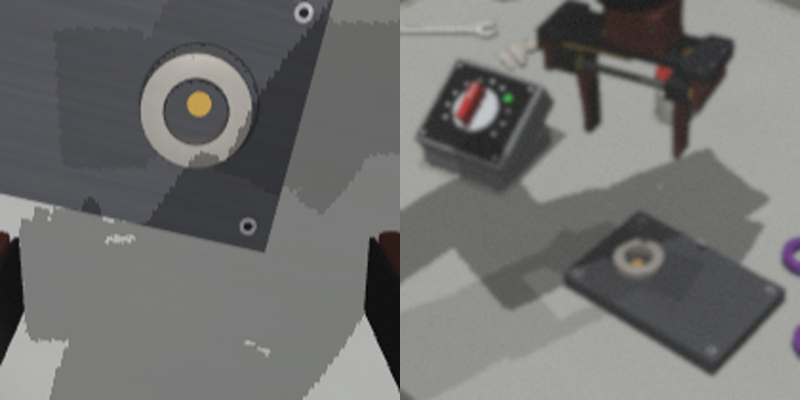

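View pics/d4c.png

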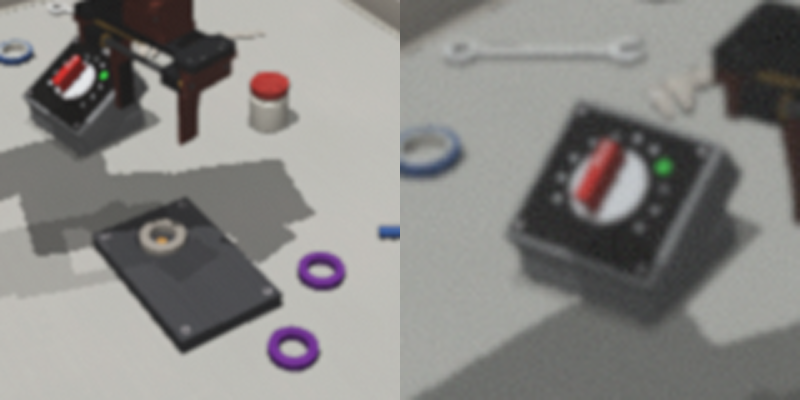

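Call:
carry_out(delta_pos=[[2,-3,-1],[5,-6,-1],[9,-9,-2],[13,-10.8,-2.6],[17,-10.8,-3.5],[21,-10.8,-4.2],[25,-10.8,-5.2],[25.7,-10.8,-5.2],[25.7,-10.8,-5.2]], rotation=[[0,0.1,0],[0,0.2,0],[0,0.25,0],[0,0.25,0],[0,0.25,0],[0,0.25,0],[0,0.25,0],[0,0.25,0],[0,0.25,0]])

```text
t: 12.12
ee_pos: [495.5, 153.4, 253.8]
orientation: [-1.205, -1.209, 1.213]
ft_force: [-0.2, -0.7, 0.2]
width: 87.9
```

Run:
```python
from h import *
o,im=shot('wrist','w9.png');print(o['t'],o['ee_pos'],o['width'],o['ft_force'],o['qpos'].round(2))
```

```text
12.1167 [495.50329824 153.38709696 253.78014877] 87.85812107442085 [-0.18198287 -0.6806985   0.20086731] [ 0.28  0.19  1.79  0.    1.17 -1.3 ]
```

View pics/w9.png

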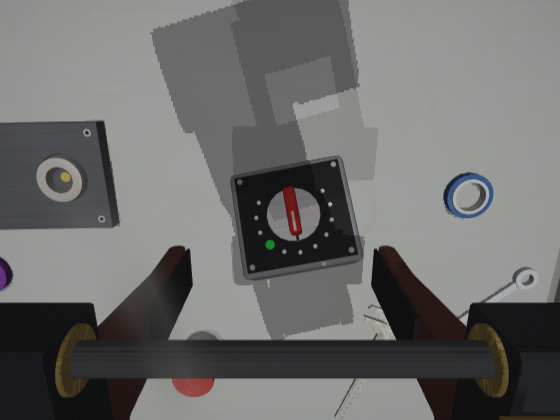

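Run:
```python
from h import *
im=cv2.imread('pics/w9.png')
cv2.imwrite('pics/w9c.png',cv2.resize(im[150:285,220:370],None,fx=4.4,fy=4.4,interpolation=cv2.INTER_CUBIC))
o=dict(np.load('pics/w9.png.npz'));C=cam('wrist',o)
g=cv2.cvtColor(im,cv2.COLOR_BGR2GRAY)
hsv=cv2.cvtColor(im,cv2.COLOR_BGR2HSV)
G=cv2.inRange(hsv,(45,120,60),(75,255,255));M=cv2.moments(G);print('green',M['m10']/M['m00'],M['m01']/M['m00'])
m=((g>140)).astype(np.uint8);m[:150]=0;m[285:]=0;m[:,:220]=0;m[:,370:]=0
n,l,s,c=cv2.connectedComponentsWithStats(m)
for i in range(1,n):
    if 3<=s[i,4]<60: print(c[i].round(1),s[i,4])
```

```text
green 269.71794871794873 244.30769230769232
[313.8 157. ] 28
[324. 155.] 3
[322.1 189.9] 8
[329.6 203.5] 11
[331.7 218.7] 3
[267.6 281.6] 8
```

View pics/w9c.png

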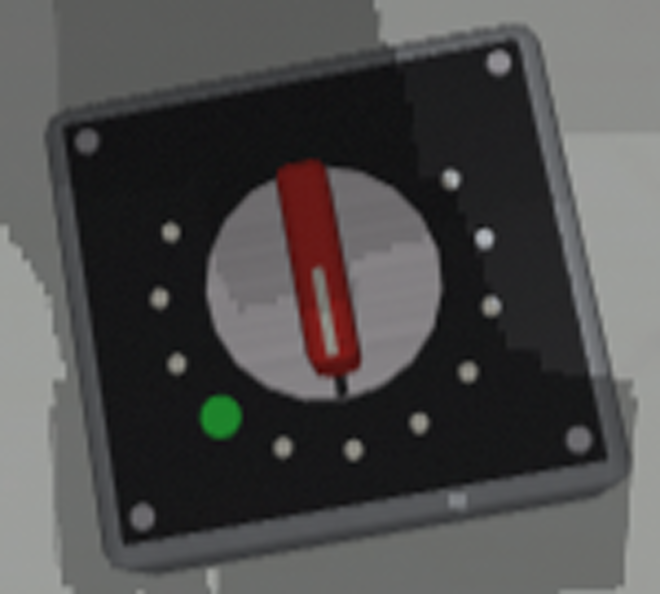

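```bash
cat > face.py <<'E'
from h import *
from scipy.optimize import least_squares
def fr(yaw):
    h=np.array([np.cos(yaw),np.sin(yaw),0]);s,c=.5,np.sqrt(.75)
    u=h*c+[0,0,s];n=-h*s+[0,0,c];r=np.cross(-n,u);return u,r,n
def pts(p,z=75):
    u,r,n=fr(p[2]);a=np.radians((np.arange(11)-5)*24.)
    return np.array([p[0],p[1],z])+41*(np.cos(a)[:,None]*u+np.sin(a)[:,None]*r)
if __name__=='__main__':
    d=np.array([(450,180),(484,238),(490,305),(468,371),(418,423),(353,449),(283,447),(221,417),(176,363),(160,298),(171,232)])/4.4+[220-.4,150-.4]
    o=dict(np.load('pics/w9.png.npz'));C=cam('wrist',o)
    f=least_squares(lambda p:(proj(C,pts(p))-d).ravel(),[540,150,0]);print('constrained',f.x,np.sqrt(np.mean(f.fun**2)))
    f2=least_squares(lambda p:(proj(C,pts(p,p[3]))-d).ravel(),[540,150,0,75]);print('free z',f2.x,np.sqrt(np.mean(f2.fun**2)))
    a=np.radians((np.arange(11)-5)*24.)
    ob=np.c_[41*np.sin(a),-41*np.cos(a),0*a]
    K=np.array([[C[0],0,C[1]],[0,C[0],C[2]],[0,0,1]])
    ok,rv,tv=cv2.solvePnP(ob,d,K,None)
    Rw=C[3]@cv2.Rodrigues(rv)[0];print('pnp',C[3]@tv[:,0]+C[4],'normal',-Rw[:,2],'up',-Rw[:,1])
    u,r,n=fr(f.x[2]);c0=np.array([*f.x[:2],75])
    print('u',u,'r',r,'n',n)
    co=np.array([(140,517),(498,62),(86,142),(578,440)])/4.4+[219.6,149.6]
    print('screw mean',onplane(C,co,c0,n).mean(0))
    print('pointer line', [(onplane(C,np.array(q)/4.4+[219.6,149.6],c0+h*n,n)[0]-c0) @ np.c_[u,r] for q,h in (((330,353),32.5),((318,268),32.5))])
    S=cam('scene');print('scene proj of dots',proj(S,pts(f.x))[[0,5,7,10]].round(1),'knob',proj(S,c0+6*n))
E
python3 face.py
```

```text
constrained [5.39422874e+02 1.65761427e+02 1.95421201e-01] 0.1220943913703389
free z [5.39595287e+02 1.65781698e+02 1.95406881e-01 7.45239688e+01] 0.11780904617763722
pnp [539.55607577 165.77542213  74.65386819] normal [-0.49431171 -0.10302816  0.86315765] up [0.84685993 0.16700734 0.50491267]
u [0.84954145 0.16816458 0.5       ] r [ 0.19417974 -0.98096597  0.        ] n [-0.49048298 -0.09708987  0.8660254 ]
screw mean [539.49878472 165.56401047  75.02086061]
pointer line [array([22.37482048,  0.37536407]), array([ 2.72673935, -0.33751433])]
scene proj of dots [[209.2 209.6]
 [229.2 194.7]
 [235.8 201.7]
 [229.6 216.9]] knob [[221.79209752 206.06837253]]
```

```bash
cat > go.py <<'E'
from face import *
c0=np.array([539.45,165.75,75]);yaw=.1954
u,r,n=fr(yaw)
Rg=np.c_[-r,-n,-u]
def rel(tip,rot=0,off=37):
    o=ctrl.get_obs();R=Rn.from_rotvec(o['orientation'])
    T=c0+(tip-off)*n
    print('t',o['t'],'target',T.round(1),'dpos cm',(R.inv().apply(T-o['ee_pos'])/10).round(3),'rot',(R.inv()*(Rn.from_matrix(Rg)*Rn.from_rotvec([0,rot,0]))).as_rotvec().round(4),'now along n',(o['ee_pos']-c0)@np.c_[n,u,r],'width',o['width'],'F',o['ft_force'].round(1),'q',o['qpos'].round(2))
if __name__=='__main__':
    import sys; rel(*map(float,sys.argv[1:]))
E
python3 go.py 80; python3 go.py 11
```

```text
t 12.1667 target [518.4 161.6 112.2] dpos cm [ 1.013 14.147 -2.32 ] rot [-0.5253 -0.1882 -0.0512] now along n [177.70644553  49.79650814   5.43316421] width 88.00061552550974 F [ 0.4 -0.5 -0.7] q [ 0.27  0.19  1.79 -0.    1.17 -1.3 ]
t 12.1667 target [552.2 168.3  52.5] dpos cm [ 1.68  20.111 -5.726] rot [-0.5253 -0.1882 -0.0512] now along n [177.70644553  49.79650814   5.43316421] width 88.00061552550974 F [ 0.4 -0.5 -0.7] q [ 0.27  0.19  1.79 -0.    1.17 -1.3 ]
```

Call:
carry_out(delta_pos=[[0.1,1,0],[0.3,3,-0.5],[0.5,5,-1],[0.7,7,-1.5],[0.9,9,-2],[1,11,-2.3],[1,13,-2.3],[1,14.1,-2.3],[1,14.1,-2.3],[1,14.1,-2.3]], rotation=[[-0.105,-0.038,-0.01],[-0.21,-0.075,-0.02],[-0.315,-0.113,-0.03],[-0.42,-0.15,-0.04],[-0.525,-0.188,-0.051],[-0.525,-0.188,-0.051],[-0.525,-0.188,-0.051],[-0.525,-0.188,-0.051],[-0.525,-0.188,-0.051],[-0.525,-0.188,-0.051]])

```text
t: 13.0
ee_pos: [519.2, 158.8, 113.4]
orientation: [-1.451, -1.757, 1.015]
ft_force: [0.1, -0.8, 0.9]
width: 87.5
```

Run:
```python
from h import *
o,im=shot('wrist','w10.png')
C=cam('wrist',o)
from go import *
print('knob top proj',proj(C,[c0+32.5*n,c0+32.5*n+24*u,c0+41*u]))
rel(11)
```

```text
knob top proj [[286.7398662  230.35173211]
 [286.7388616  265.82516929]
 [286.28221484 267.04869344]]
t 13.05 target [552.2 168.3  52.5] dpos cm [0.27  7.034 0.217] rot [ 0.002  -0.004  -0.0026] now along n [44.34728826  2.01440266  2.52096883] width 87.7722359730261 F [-0.5  0.5 -0.1] q [ 0.32  0.27  2.25 -0.56  0.12 -0.91]
```

View pics/w10.png

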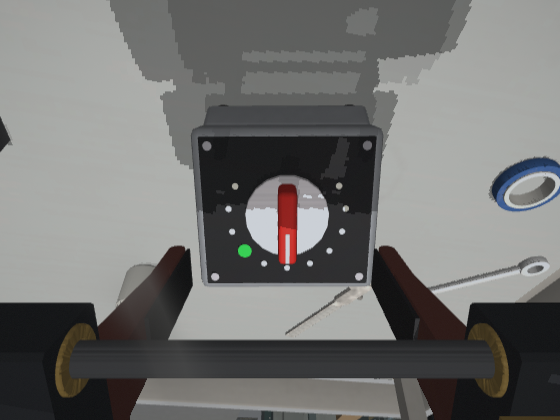

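```bash
cat > kin.py <<'E'
from go import *
# tool-down readings: x,y,z,j2,j3,j5 from earlier prints
D=[(211.59,587.42,182.6,.4238,1.6307,1.0886),(480.5,-160.8,182.8,.25,1.89,1.00),(530.4,-210,27.7,.57,1.84,.74),(515.4,-130.6,23.7,.53,1.93,.68),(512.7,-112.2,152.4,.31,1.88,.94),(495.5,153.4,253.8,.19,1.79,1.17)]
D=[(np.hypot(a,b),z,p,q,s) for a,b,z,p,q,s in D]
o=ctrl.get_obs()
P=o['ee_pos'];ty=Rn.from_rotvec(o['orientation']).as_matrix()[:,1]
def m(p,f):
    L1,L2,d,h,a,k=p;e=[]
    for r,z,j2,j3,j5 in D:
        e+=[a+L1*np.sin(j2)+L2*np.sin(j2+j3)+k*np.cos(j2+j3)-r, h+L1*np.cos(j2)+L2*np.cos(j2+j3)-k*np.sin(j2+j3)-d-z]
    W=P-d*ty;q=o['qpos']
    e+=[a+L1*np.sin(q[1])+L2*np.sin(q[1]+q[2])-np.hypot(W[0],W[1])+k*np.cos(q[1]+q[2]), h+L1*np.cos(q[1])+L2*np.cos(q[1]+q[2])-k*np.sin(q[1]+q[2])-W[2]]
    return np.array(e)
f=least_squares(lambda p:np.r_[m(p,0),.02*(p[4]),.02*p[5]],[450,400,300,300,0,0]);print(f.x.round(1),m(f.x,0).round(1))
L1,L2,d,h,a,k=f.x
def ik(T,ty):
    W=T-d*ty;j1=np.arctan2(W[1],W[0]);R=np.hypot(W[0],W[1])
    g=least_squares(lambda q:[a+L1*np.sin(q[0])+L2*np.sin(q[0]+q[1])+k*np.cos(q[0]+q[1])-R,h+L1*np.cos(q[0])+L2*np.cos(q[0]+q[1])-k*np.sin(q[0]+q[1])-W[2]],[.3,2.1])
    j2,j3=g.x;s=j2+j3
    fd=np.array([np.sin(s)*np.cos(j1),np.sin(s)*np.sin(j1),np.cos(s)])
    return j1,j2,j3,np.arccos(np.clip(fd@ty,-1,1)),abs(g.fun).max()
print('now',np.round(ik(P,ty),3),o['qpos'].round(3))
tipP=c0+11*n
for tilt in (0,5,10,15,20,25):
    t=np.radians(tilt)
    # tool axis tilted by t about r: more vertical; after turning by th about n clockwise
    for th in (0,24,48):
        Q=Rn.from_rotvec(-np.radians(th)*n)
        ty0=Q.apply(-n*np.cos(t)-u*np.sin(t))
        print(tilt,th,ty0.round(2),np.round(ik(tipP+37*ty0,ty0),3))
E
python3 kin.py
```

```text
[557.6 480.  342.8 304.5   3.3  72. ] [-0.3  0.4  0.1 -0.2  0.8 -1.9 -0.   1.  -2.4  3.1  1.6 -1.6  0.2 -0.7]
now [0.347 0.267 2.249 0.131 0.   ] [ 0.316  0.269  2.249 -0.558  0.119 -0.908]
0 0 [ 0.49  0.1  -0.87] [0.338 0.449 2.204 0.077 0.   ]
0 24 [ 0.49  0.1  -0.87] [0.338 0.449 2.204 0.077 0.   ]
0 48 [ 0.49  0.1  -0.87] [0.338 0.449 2.204 0.077 0.   ]
5 0 [ 0.41  0.08 -0.91] [0.33  0.441 2.151 0.129 0.   ]
5 24 [ 0.41  0.12 -0.9 ] [0.306 0.441 2.159 0.098 0.   ]
5 48 [ 0.43  0.15 -0.89] [0.286 0.442 2.173 0.062 0.   ]
10 0 [ 0.34  0.07 -0.94] [0.323 0.443 2.096 0.259 0.   ]
10 24 [ 0.33  0.14 -0.93] [0.276 0.442 2.11  0.225 0.   ]
10 48 [ 0.36  0.2  -0.91] [0.238 0.444 2.138 0.186 0.   ]
15 0 [ 0.25  0.05 -0.97] [0.316 0.453 2.039 0.39  0.   ]
15 24 [ 0.25  0.16 -0.95] [0.25  0.451 2.059 0.354 0.   ]
15 48 [ 0.29  0.25 -0.92] [0.193 0.453 2.1   0.31  0.   ]
20 0 [ 0.17  0.03 -0.98] [0.31  0.47  1.981 0.517 0.   ]
20 24 [ 0.17  0.18 -0.97] [0.226 0.467 2.006 0.479 0.   ]
20 48 [ 0.22  0.3  -0.93] [0.153 0.469 2.058 0.431 0.   ]
25 0 [ 0.09  0.02 -1.  ] [0.304 0.493 1.922 0.64  0.   ]
25 24 [ 0.08  0.19 -0.98] [0.206 0.489 1.952 0.6   0.   ]
25 48 [ 0.14  0.35 -0.93] [0.118 0.49  2.014 0.548 0.   ]
```

```bash
cat > kg.py <<'E'
from go import *
t=np.radians(15)
def tgt(tip,th=0):
    Q=Rn.from_rotvec(-np.radians(th)*n)
    y=Q.apply(-n*np.cos(t)-u*np.sin(t));x=Q.apply(-r)
    return c0+tip*n+37*y,Rn.from_matrix(np.c_[x,y,np.cross(x,y)])
def show(lst,base=None):
    o=ctrl.get_obs();R=Rn.from_rotvec(o['orientation']);p=o['ee_pos']
    if base: p,R=tgt(*base)
    for a in lst:
        T,Q=tgt(*a);print(a,(R.inv().apply(T-p)/10).round(2),(R.inv()*Q).as_rotvec().round(3))
    tip=o['ee_pos']-37*Rn.from_rotvec(o['orientation']).as_matrix()[:,1]-c0
    print('tip n,u,r',(tip@np.c_[n,u,r]).round(1),'F',o['ft_force'].round(1),o['moment'].round(2),'w',round(o['width'],1),'q',o['qpos'].round(2),'t',o['t'])
E
python3 -c "
from kg import *
show([(70,0),(40,0),(13,0)])"
```

```text
(70, 0) [0.25 1.01 1.16] [ 0.264 -0.004 -0.002]
(40, 0) [0.26 4.01 1.17] [ 0.264 -0.004 -0.002]
(13, 0) [0.27 6.71 1.17] [ 0.264 -0.004 -0.002]
tip n,u,r [81.3  1.9  2.4] F [-0.5  0.5 -0.1] [-0.01  0.22  0.01] w 87.8 q [ 0.32  0.27  2.25 -0.56  0.12 -0.91] t 13.05
```

Call:
carry_out(delta_pos=[[0.1,0.3,0.4],[0.2,0.6,0.8],[0.25,1,1.16],[0.25,1.3,1.17],[0.25,2,1.17],[0.25,3,1.17],[0.25,4,1.17],[0.25,4,1.17],[0.25,4,1.17]], rotation=[[0.09,0,0],[0.18,0,0],[0.264,-0.004,-0.002],[0.264,-0.004,-0.002],[0.264,-0.004,-0.002],[0.264,-0.004,-0.002],[0.264,-0.004,-0.002],[0.264,-0.004,-0.002],[0.264,-0.004,-0.002]])

```text
t: 13.8
ee_pos: [527.9, 164.2, 72.8]
orientation: [-1.281, -1.561, 1.199]
ft_force: [0.2, 1.3, 0.7]
width: 87.9
```

Run:
```python
from kg import *
o,im=shot('wrist','w11.png')
o,b=shot('side','d5.png');o,a=shot('scene','s5.png')
cv2.imwrite('pics/s5c.png',np.hstack([cv2.resize(a[120:260,160:300],(400,400),interpolation=cv2.INTER_CUBIC),cv2.resize(b[120:260,170:310],(400,400),interpolation=cv2.INTER_CUBIC)]))
show([(13,0)])
```

```text
(13, 0) [-0.1   2.64 -0.72] [0.001 0.001 0.001]
tip n,u,r [40.3 -0.2 -0.9] F [0.5 0.2 0.4] [-0.01  0.1  -0.03] w 87.7 q [ 0.3   0.39  2.06 -0.06  0.43 -1.42] t 13.95
```

View pics/w11.png

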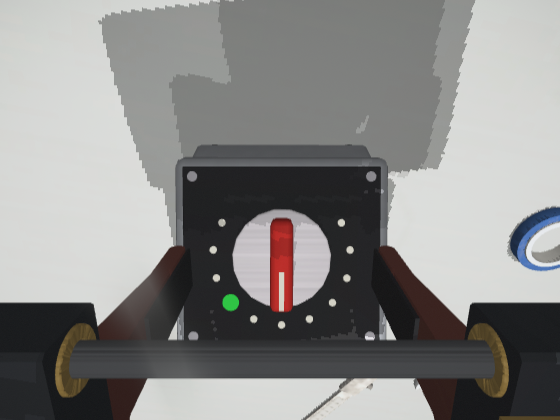

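View pics/s5c.png

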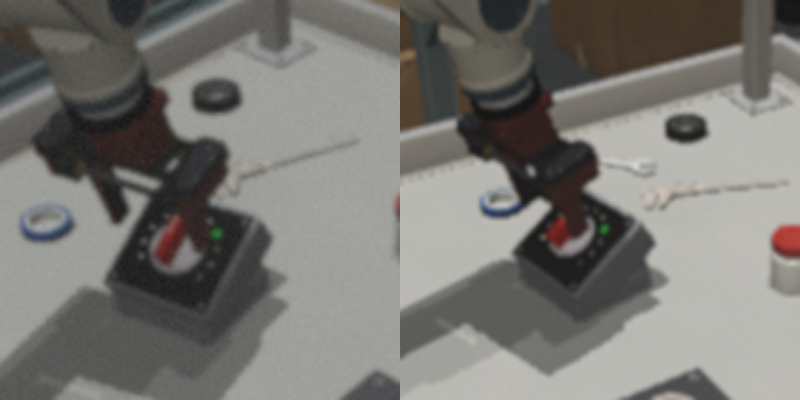

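Call:
carry_out(delta_pos=[[0,0.6,-0.17],[-0.05,1.2,-0.33],[-0.1,1.8,-0.5],[-0.1,2.3,-0.63],[-0.1,2.6,-0.71],[-0.1,2.64,-0.72],[-0.1,2.64,-0.72]], rotation=[[0,0,0],[0,0,0],[0,0,0],[0,0,0],[0,0,0],[0,0,0],[0,0,0]])

```text
t: 14.53
ee_pos: [542.8, 166.4, 50.1]
orientation: [-1.281, -1.562, 1.197]
ft_force: [-0.3, 0.2, 0.3]
width: 88.0
```

Run:
```python
from kg import *
o,im=shot('wrist','w12.png')
show([(13,0)])
C=cam('wrist',o);print(proj(C,[c0+32.5*n,c0+32.5*n+24*u]))
```

```text
(13, 0) [ 0.   -0.02  0.03] [0.    0.001 0.001]
tip n,u,r [12.7  0.2  0.1] F [-0.6 -0.6 -0.1] [ 0.    0.1  -0.02] w 87.6 q [ 0.29  0.45  2.04 -0.06  0.39 -1.42] t 14.5833
[[282.44144854 275.86969708]
 [282.44114795 330.3454614 ]]
```

View pics/w12.png

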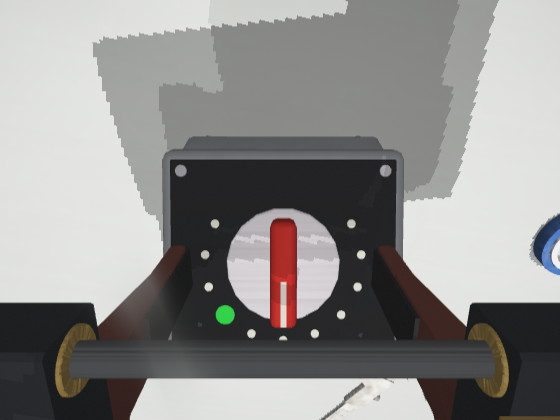

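Call:
carry_out(delta_pos=[[0,0,0],[0,0,0],[0,0,0],[0,0,0],[0,0,0],[0,0,0],[0,0,0],[0,0,0],[0,0,0],[0,0,0],[0,0,0],[0,0,0]], rotation=[[0,0,0],[0,0,0],[0,0,0],[0,0,0],[0,0,0],[0,0,0],[0,0,0],[0,0,0],[0,0,0],[0,0,0],[0,0,0],[0,0,0]], hand=255)

```text
t: 15.58
ee_pos: [542.9, 166.8, 50.6]
orientation: [-1.281, -1.562, 1.196]
ft_force: [-5.0, 17.1, 1.2]
width: 11.8
```

Run:
```python
from kg import *
show([(13,k) for k in range(0,52,4)],base=(13,0))
```

```text
(13, 0) [0. 0. 0.] [0. 0. 0.]
(13, 4) [ 0.07 -0.   -0.  ] [ 0.     0.067 -0.018]
(13, 8) [ 0.13 -0.   -0.01] [-0.     0.135 -0.036]
(13, 12) [ 0.2  -0.01 -0.02] [-0.     0.202 -0.054]
(13, 16) [ 0.26 -0.01 -0.04] [ 0.     0.27  -0.072]
(13, 20) [ 0.33 -0.01 -0.06] [ 0.     0.337 -0.09 ]
(13, 24) [ 0.39 -0.02 -0.08] [ 0.     0.405 -0.108]
(13, 28) [ 0.45 -0.03 -0.11] [ 0.     0.472 -0.126]
(13, 32) [ 0.51 -0.04 -0.14] [ 0.     0.539 -0.145]
(13, 36) [ 0.56 -0.05 -0.18] [ 0.     0.607 -0.163]
(13, 40) [ 0.62 -0.06 -0.22] [ 0.     0.674 -0.181]
(13, 44) [ 0.67 -0.07 -0.26] [ 0.     0.742 -0.199]
(13, 48) [ 0.71 -0.08 -0.31] [ 0.     0.809 -0.217]
tip n,u,r [12.9  0.4 -0.3] F [-5.  17.1  1.2] [2.63 0.96 0.74] w 11.8 q [ 0.29  0.45  2.04 -0.06  0.39 -1.42] t 15.5833
```

Call:
carry_out(delta_pos=[[0.04,0,0],[0.11,0,0],[0.17,0,-0.01],[0.24,-0.01,-0.02],[0.3,-0.01,-0.04],[0.37,-0.01,-0.06],[0.43,-0.02,-0.08],[0.43,-0.02,-0.08],[0.43,-0.02,-0.08]], rotation=[[0,0,0],[0,0.067,-0.018],[0,0.135,-0.036],[0,0.202,-0.054],[0,0.27,-0.072],[0,0.337,-0.09],[0,0.405,-0.108],[0,0.405,-0.108],[0,0.405,-0.108]])

```text
t: 16.33
ee_pos: [542.7, 171.2, 51.1]
orientation: [-1.324, -1.313, 0.807]
ft_force: [-0.4, 4.8, -0.7]
width: 11.7
```

Run:
```python
from kg import *
o,im=shot('wrist','w13.png')
show([(13,k) for k in (28,32,36,40,44,46,48)],base=(13,24))
show([(13,24)])
cv2.imwrite('pics/w13c.png',cv2.resize(im[130:345,160:410],None,fx=2.7,fy=2.7,interpolation=cv2.INTER_CUBIC))
```

```text
(13, 28) [ 0.07 -0.   -0.  ] [-0.     0.067 -0.018]
(13, 32) [ 0.13 -0.   -0.01] [-0.     0.135 -0.036]
(13, 36) [ 0.2  -0.01 -0.02] [-0.     0.202 -0.054]
(13, 40) [ 0.26 -0.01 -0.04] [-0.     0.27  -0.072]
(13, 44) [ 0.33 -0.01 -0.06] [-0.     0.337 -0.09 ]
(13, 46) [ 0.36 -0.02 -0.07] [-0.     0.371 -0.099]
(13, 48) [ 0.39 -0.02 -0.08] [-0.     0.405 -0.108]
tip n,u,r [12.9  0.4 -0.8] F [-0.5  4.4 -0.1] [0.6  0.22 0.13] w 11.9 q [ 0.22  0.45  2.06  0.28  0.36 -1.4 ] t 16.3833
(13, 24) [-0.09 -0.01  0.01] [0.    0.    0.001]
tip n,u,r [12.9  0.4 -0.8] F [-0.5  4.4 -0.1] [0.6  0.22 0.13] w 11.9 q [ 0.22  0.45  2.06  0.28  0.36 -1.4 ] t 16.3833
```

View pics/w13c.png

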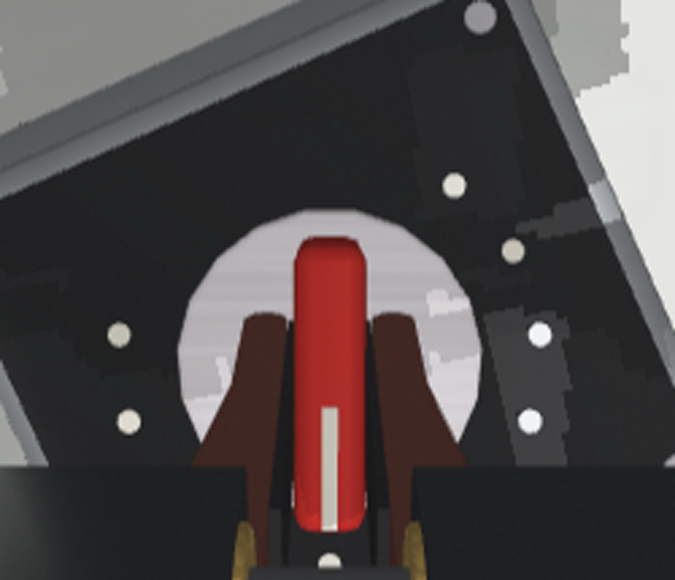

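Call:
carry_out(delta_pos=[[0.07,0,0],[0.13,0,-0.01],[0.2,-0.01,-0.02],[0.26,-0.01,-0.04],[0.33,-0.01,-0.06],[0.37,-0.02,-0.07],[0.39,-0.02,-0.08],[0.39,-0.02,-0.08],[0.39,-0.02,-0.08]], rotation=[[0,0.067,-0.018],[0,0.135,-0.036],[0,0.202,-0.054],[0,0.27,-0.072],[0,0.337,-0.09],[0,0.371,-0.099],[0,0.4,-0.107],[0,0.4,-0.107],[0,0.4,-0.107]])

```text
t: 17.13
ee_pos: [544.1, 175.0, 52.3]
orientation: [-1.321, -1.054, 0.439]
ft_force: [0.1, 5.5, -0.8]
width: 11.9
```

Run:
```python
from kg import *
o,im=shot('wrist','w14.png')
show([(13,48)])
cv2.imwrite('pics/w14c.png',cv2.resize(im[130:345,160:410],None,fx=2.7,fy=2.7,interpolation=cv2.INTER_CUBIC))
```

```text
(13, 48) [-0.11 -0.02 -0.03] [-0.001  0.005 -0.   ]
tip n,u,r [12.9  0.6 -1. ] F [0.  4.5 0.1] [0.63 0.11 0.14] w 11.8 q [ 0.17  0.45  2.1   0.69  0.32 -1.45] t 17.1833
```

View pics/w14c.png

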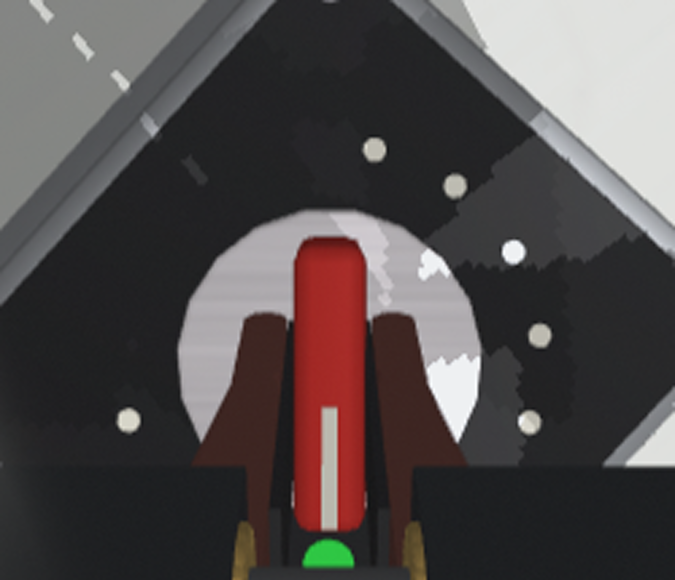

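Call:
carry_out(delta_pos=[[0,0,0],[0,0,0],[0,0,0],[0,0,0],[0,0,0],[0,0,0],[0,-0.6,0.17],[0,-2,0.55],[0,-4,1.1],[0,-7,1.9],[0,-10,2.7],[0,-10,2.7]], rotation=[[0,0,0],[0,0,0],[0,0,0],[0,0,0],[0,0,0],[0,0,0],[0,0,0],[0,0,0],[0,0,0],[0,0,0],[0,0,0],[0,0,0]], hand=0)

```text
t: 18.18
ee_pos: [492.7, 164.2, 145.9]
orientation: [-1.323, -1.058, 0.436]
ft_force: [1.5, 0.1, 0.9]
width: 86.4
```

Run:
```python
from kg import *
o,im=shot('wrist','w15.png')
show([(13,48)])
C=cam('wrist',o);u0=proj(C,[c0+32.5*n])[0]
hsv=cv2.cvtColor(im,cv2.COLOR_BGR2HSV)
m=cv2.inRange(hsv,(0,150,110),(6,255,255))|cv2.inRange(hsv,(175,150,110),(180,255,255))
k=max(cv2.findContours(m,0,1)[0],key=cv2.contourArea);X=onplane(C,k[:,0,:],c0+30*n,n)-c0
Y=X@np.c_[u,r];Y-=Y.mean(0);w,v=np.linalg.eigh(np.cov(onplane(C,np.argwhere(cv2.drawContours(m*0,[k],-1,255,-1))[:,::-1],c0+30*n,n).__sub__(c0).__matmul__(np.c_[u,r]).T))
print('bar angle cw from up',np.degrees(np.arctan2(v[1,1],v[0,1])))
o,b=shot('side','d6.png');o,a=shot('scene','s6.png')
cv2.imwrite('pics/f6.png',np.hstack([cv2.resize(a[150:350,160:400],(480,400),interpolation=cv2.INTER_CUBIC),cv2.resize(b[160:320,190:318],(320,400),interpolation=cv2.INTER_CUBIC)]))
```

```text
(13, 48) [-0.21 10.23 -2.6 ] [0.004 0.006 0.003]
tip n,u,r [118.6   1.8  -0.5] F [-0.3  0.2  0.1] [-0.1   0.16 -0.02] w 87.4 q [ 0.16  0.2   2.16  0.45  0.48 -1.19] t 18.2333
bar angle cw from up 47.77718970918002
```

View pics/w15.png

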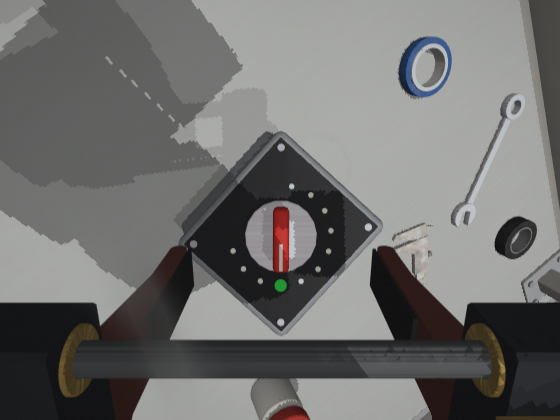

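View pics/f6.png

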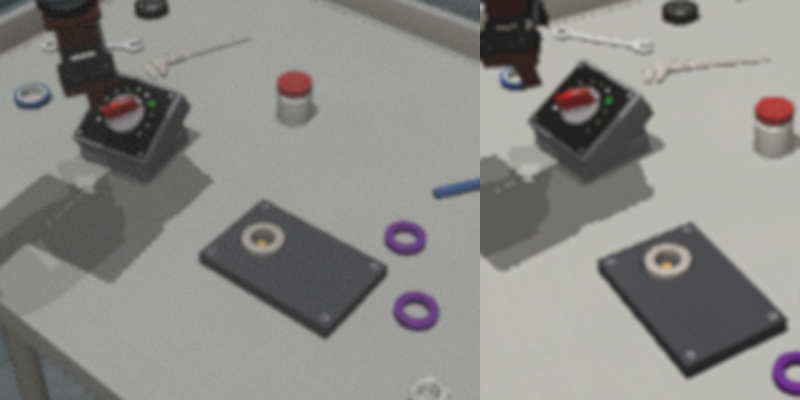

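Run:
```python
from h import *
f='w8.png';o=dict(np.load(f'pics/{f}.npz'));C=cam('wrist',o);im=cv2.imread('pics/'+f);b=im.astype(int)
m=((b[:,:,2]-b[:,:,0]>3)&(b[:,:,2]>125)).astype(np.uint8)*255;m[:145]=0;m[225:]=0;m[:,:245]=0;m[:,320:]=0
k=max(cv2.findContours(m,0,cv2.CHAIN_APPROX_NONE)[0],key=cv2.contourArea);k=cv2.convexHull(k)
for z in(27,32):
    X=onz(C,k[:,0,:],z)[:,:2];s=np.linalg.lstsq(np.c_[2*X,np.ones(len(X))],(X**2).sum(1),rcond=None)[0]
    print(z,s[:2],np.sqrt(s[2]+s[:2]@s[:2]))
print(ctrl.get_obs()['ft_force'])
ctrl.close_job()
```

```text
27 [ 513.00363083 -112.96640311] 26.302723287896395
32 [ 511.77563842 -113.26564277] 25.898784744064685
[-0.11601149 -0.5909109  -0.224622  ]
the job is handed in; nothing more can be done
```

I slid the ring across the plate into the pocket and turned the knob two clicks clockwise to the green dot. I then handed the job in at about 18.3 s with the gripper open and clear.

- **Ring:** I kept it loosely between the fingers (about 1.4 mm of play), so it stayed on the plate the whole way.
    - **Height:** in the close view at the pocket, its outline fitted a 27.1 mm radius (true value 27) at the dropped-in height. At plate height the fit was only 26.3 mm. A coarser view after letting go read 1 mm or less too small at either height, but fitted the dropped height better.
    - **Centre:** that coarser view put the ring's centre about 2.6 mm from the pocket centre I had measured. That is slightly more than the 2 mm play, so I put it down to measuring error. The pictures show the ring lying flat inside the pocket rim.
- **Knob:** it started pointing straight up the slope. After release the bar measured 47.8° clockwise of that, against 48° for the green click, and the pointer lines up with the green dot.
- **Fingertip error:** the fingertips turned out to be about 37 mm short of the TCP the robot reports. My first slide therefore passed over the ring without touching it, and I allowed for this in every later reach.
- **Knob grip:** holding the tool square to the sloping face would have run joint 5 to its limit, so I gripped the bar with the tool tilted 15°. The largest wrist force I saw was about 18 N, as the fingers closed on the bar.
- **Jar, tape roll and nut:** I didn't touch them, and the final pictures show them standing, though I didn't re-measure their positions.

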